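# Spin-check the trolley casters and bin the one that jams

## Robot

A 7-joint arm with a two-finger parallel gripper is mounted at the origin on the work surface. World frame = base frame: x ahead of the robot, y to its left, z up, the work surface at z = 0. Lengths are in m, angles in rad, forces in N, time in s.
With the tool pointing down it reaches from about 0.4 to 0.85 m from the base axis. Payload 4.5 kg.
Tool frame: the origin (TCP) lies at the very end of the fingers, on their centre line; the grasp point (between the pads) lies 19 mm behind it; z points along the fingers, y is the line along which they close (so a half turn about z gives the same grasp; the last joint's range is limited). The gripper opens to 85 mm and grips with 20 to 120 N. Pads are 22 mm wide; open, the fingers measure 114 mm over their backs; the gripper's body (76 mm by 85 mm) begins 54 mm behind the grasp point. The pads swing forward as they close: fully open they stand 13 mm farther back than shut.
Start: joints at [1.242, 0.689, -0.195, 1.565, 0.157, 0.902, -0.215], TCP at [0.222, -0.584, 0.231] pointing down, gripper open.
Joint ranges: [-3.01, 3.01], [-0.46, 2.08], [-1.47, 1.51], [0.13, 2.56], [-1, 4.14], [0.04, 2.09], [-2.66, 2.66]. Speed limits (rad/s): [2.57, 2.57, 3.14, 3.14, 3.14, 3.14, 3.14].

## Interface

Orientations are given as [roll, pitch, yaw] about the fixed x, y, z axes, in that order (R = Rz(yaw) Ry(pitch) Rx(roll)).
In Python, from station import monitor, imaging, ticket gives the robot as it stands.
- The arm moves only by the tool play_rows, never from a script. Its argument "moves" is a list of rows, each an object with "linear": the shift along the world's x, y, z in m, a list of three; "turn": the turn about the world's z in degrees; "jaw": the finger opening in m, from 0 to 0.0854. In form: [{"linear": [tx, ty, tz], "turn": turn, "jaw": jaw}, ...]. A call has 1 to 12 rows; each row shifts and turns the commanded pose from where the row before left it; what a row does not reach is not made up. A row lasts 1/10 s, in which the tool goes at most 50 mm and 8.59 degrees, less where a joint would pass 70% of its speed; a pose out of reach is approached as far as the arm can. A call with a gripper value outside its range is refused whole. The fingers move at their own pace and stop on an object; "force" is the grip in N (left out, the last holds). Time passes only in rows, so rows that do not move let the fingers close. It gives the time, the measured TCP pose, the force and the opening at its end, in the units of the state.
- monitor.sense(): the state, without advancing time (a new reading comes with each control period).
- imaging.read_camera(name): name is "scene" or "top" or "wrist"; returns a dict with "pixels" (420x560x3 uint8, red, green, blue), "z_map" (420x560 float32, m along the optical axis (not along the pixel's ray), 0 where there is no reading), "fx", "fy", "cx", "cy" (pixels), "origin" and "attitude" of the camera in the world. Camera axes: x right, y up, looking along -z (the intrinsics and any distortion apply to the point x, -y, -z); pixel columns grow to the right and rows downward; lengths in m; the calibration is good to about 2 mm. A picture is of the moment at which its call begins.
- ticket.close_job(): hands the job in, once; it reports no verdict.
The state is a dict: "t": time; "q": joint angles; "qd": joint speeds; "joint_efforts": joint torques, N m; "eef_pos": TCP position; "orientation": TCP orientation; "wrist_force": force on the tool from outside, world axes, zero at the start; "moment": the same for the moment, N m; "opening": finger opening in m.
Only numpy, scipy, OpenCV 4.12 (cv2) and the standard library are available. Lean on these libraries where they do the work, as an engineer would, in place of code of your own. Each camera call takes 0.05 s, during which the arm holds its last target. There are 200 camera calls.

## Task

Three casters for the lab trolley stand upside down in the rack, wheels up. First spin every wheel at least an eighth of a turn in one direction, or until it jams, and do not turn it back; then lift any caster whose wheel jams out of the rack and put it in the open square bin, leaving the freely turning ones standing in their holes and the other things on the counter alone.

Things in the scene. Friction and masses are not known exactly. Their poses are not given: they have to be found in the camera images.
- axle_a (a point): Caster a: centre of its wheel, on the axle, 106 mm above the counter as it stands in the rack. All three casters look alike. The rubber-tyred wheel is 75 mm in diameter, 24 mm wide, flat-faced, its axle level. Axes: y along the axle, z up (away from the stem), x the way the top of the wheel travels. The caster can swivel on its upright stem. Which wheel jams cannot be seen
- axle_b (a point): Caster b: centre of its wheel, as axle_a. The wheel turns between two legs of a steel fork, each 4 mm thick and 24 mm wide, 42 mm over both; they end 9 mm above the axle, so the upper 28 mm of the wheel is bare
- axle_c (a point): Caster c: centre of its wheel, as axle_a. Below the wheel a round swivel head 42 mm in diameter rests on the rack, its underside 56 mm below the axle; from it a stem 12 mm in diameter runs 40 mm down, loose in the hole. A caster weighs about 0.34 kg
- wheel_a (a joint): turn of caster a's wheel, rad; grows as the top of the wheel moves along +x of axle_a; starts within 0.1 of 0. A good wheel spins without end with hardly any drag (under 0.1 N at the rim) and coasts on after a push; a jamming one drags (about 0.8 N), stops dead about 0.4 rad either way from 0 and stays there
- wheel_b (a joint): turn of the wheel of caster b, see wheel_a
- wheel_c (a joint): turn of the wheel of caster c, see wheel_a
- rack: fixed white plastic block 90 x 310 x 50 mm with three upright through holes 14 mm in diameter, in a row along its y axis, 110 mm apart, one caster in each; origin at the centre of its underside on the counter
- bin: fixed open square plastic bin, 210 x 210 mm outside, 90 mm high, walls 5 mm; origin at the centre of its underside on the counter
- reagent: amber bottle 60 mm in diameter, 130 mm tall, a bystander; origin at its foot
- carton: paper carton 55 x 75 x 100 mm, a bystander; origin at its foot
- wrench: a wrench lying on the counter, a bystander; origin at its middle

How it is judged:
On the way:
1. every wheel has been turned on its axle, the two good ones by more than 0.6 rad and the jamming one against its stop (more than 0.2 rad), all three casters still in the rack ((value of joint wheel_a above 0.6 rad or value of joint wheel_a below -0.6 rad) and (value of joint wheel_b above 0.2 rad or value of joint wheel_b below -0.2 rad) and (value of joint wheel_c above 0.6 rad or value of joint wheel_c below -0.6 rad) and distance of each of axle_a, axle_b, axle_c from where it was at the start of the episode below 0.02 m), for 0.1 s.
At the end, for the whole second after the job is handed in: the caster whose wheel jams lies or stands in the bin (wheel centre within its walls and less than 110 mm above the counter), and the two good casters stand upright in their own holes, wheel centres within 15 mm of where they were (x of axle_b in the frame of bin between -0.1 and 0.1 m and y of axle_b in the frame of bin between -0.1 and 0.1 m and height (world z) of axle_b below 0.11 m and distance of each of axle_a, axle_c from where it was at the start of the episode below 0.015 m and angle between each of axle_a, axle_c's own z axis and vertical below 0.15 rad); the robot touches nothing.
It fails at once if a bystander (bottle, carton or wrench) moved more than 30 mm (distance of any of reagent, carton, wrench from where it was at the start of the episode above 0.03 m).
It also fails if it takes over 51 s, if anything falls off the work surface, if the arm or the gripper's body presses on something with over 40 N, if the wrist force passes 120 N, or if a joint passes its speed limit or range.

## Working session

There is one attempt and no reset: what is moved stays moved. The work goes in short steps, Python scripts to look and compute and a tool call to move; the robot and the scene stay as the last step left them, time stands still between calls to the robot, and variables do not carry over. Pictures are saved under pics/ and viewed, on a budget of 10 in all, crops included, one or two more only if the job needs it, and the job is handed in when it is done.

Besides the shell and the picture viewer there is one more tool, called after "Request:" in YAML: its name, and indented under it one key for each argument. play_rows: Moves the arm, as the interface text tells. Its arguments: {"type":"object","properties":{"moves":{"type":"array","items":{"type":"object","properties":{"linear":{"type":"array","items":{"type":"number"}},"turn":{"type":"number"},"jaw":{"type":"number"}}}},"force":{"type":"number"}},"required":["moves"]}

```bash
mkdir -p pics
cat > h.py <<'E'
import numpy as np,cv2
from station import monitor,imaging,ticket
from scipy.spatial.transform import Rotation as R
def cam(n,f=None):
    c=imaging.read_camera(n)
    if f: cv2.imwrite('pics/'+f,c['pixels'][:,:,::-1])
    return c
def rot(c):
    a=np.array(c['attitude'],float)
    return a if a.shape==(3,3) else R.from_euler('xyz',a).as_matrix() if a.size==3 else R.from_quat(a).as_matrix()
def cloud(c):
    z=c['z_map'];v,u=np.indices(z.shape)
    p=np.stack([(u-c['cx'])/c['fx']*z,-(v-c['cy'])/c['fy']*z,-z],-1)
    w=p@rot(c).T+np.array(c['origin']); w[z==0]=np.nan
    return w
E
python3 - <<'E'
from h import *
print(monitor.sense())
ims=[]
for n in('top','scene'):
    c=cam(n,n+'0.png');print(n,c['origin'],c['attitude'],c['fx'],[k for k in c]);np.savez(n+'0.npz',w=cloud(c),p=c['pixels'])
E
```

```text
{'t': 0.0, 'q': array([ 1.24183795,  0.68997349, -0.19446868,  1.56637944,  0.15729398,
        0.90248701, -0.21510497]), 'qd': array([ 1.33327454e-03,  1.07568932e-03,  3.11082372e-04, -1.05899229e-03,
        9.76332368e-07, -5.25932789e-04, -4.01278789e-04]), 'joint_efforts': array([-3.22051471e-05, -5.39611030e+01, -1.26706112e+00, -1.58544677e+01,
        9.02603409e-03,  9.40846803e-03, -2.25435457e-06]), 'eef_pos': array([ 0.22147887, -0.58373325,  0.23048001]), 'orientation': array([-3.13974025e+00,  1.60045997e-04,  3.62803603e-01]), 'wrist_force': array([ 0.29142974, -0.11729146,  0.3321922 ]), 'moment': array([ 0.02967566, -0.00522079, -0.00659429]), 'opening': 0.08546737835326547}
top [0.40149376 0.0077144  1.14638323] [ 0.17726449 -0.02248904 -1.55874837] 443.05567580015423 ['pixels', 'z_map', 'fx', 'fy', 'cx', 'cy', 'origin', 'attitude']
scene [0.90241559 0.32921135 0.69128761] [ 0.61070142 -0.01117786  2.44481957] 413.0778117876682 ['pixels', 'z_map', 'fx', 'fy', 'cx', 'cy', 'origin', 'attitude']
```

View pics/top0.png

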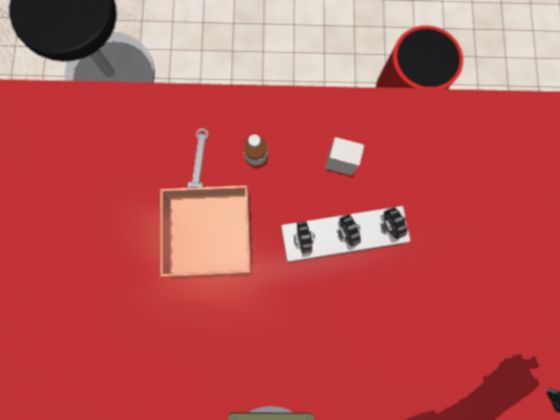

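View pics/scene0.png

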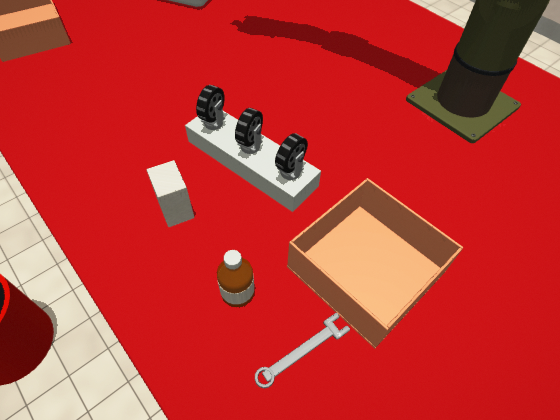

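The top view shows the bin at about (206,232) px, the casters in the rack at (305,237), (350,230) and (395,222), the bottle at (256,150), the carton at (345,157) and the wrench at (198,160). The scene view agrees. Next I measure them.

Run:
```python
from h import *
from scipy import ndimage as nd
for n in('top','scene'):
    d=np.load(n+'0.npz');w,p=d['w'],d['p'].astype(int)
    z=w[...,2]
    inb=(w[...,0]>.3)&(w[...,0]<.8)&(abs(w[...,1])<.5)
    print(n,'table z',np.nanmedian(z[inb&(p[...,0]>150)&(p[...,1]<40)]))
    rk=inb&(z>.04)&(z<.06)&(p.min(-1)>140)
    l,k=nd.label(rk);s=nd.sum(rk,l,range(1,k+1));m=l==1+np.argmax(s)
    print('rack top',cv2.minAreaRect(w[m][:,:2].astype(np.float32)),np.median(z[m]))
    dk=inb&(z>.085)&(p.max(-1)<110)&(w[...,1]<.1)&(p[...,0]-p[...,2]<40)
    l,k=nd.label(dk)
    for i in range(1,k+1):
        q=w[l==i]
        if len(q)<40: continue
        t=q[q[:,2]>.115]
        r=cv2.minAreaRect(t[:,:2].astype(np.float32)) if len(t)>5 else None
        ev,V=np.linalg.eigh(np.cov(t[:,:2].T)) 
        print(len(q),'mean',t[:,:2].mean(0).round(3),'zmax',q[:,2].max().round(3),r,'yaw',np.degrees(np.arctan2(V[1,1],V[0,1])).round(1),np.sqrt(ev).round(4))
    b=inb&(z>.07)&(z<.1)&(p[...,0]-p[...,2]>25)&(w[...,1]>.05)
    l,k=nd.label(b,np.ones((3,3)))
    for i in range(1,k+1):
        q=w[l==i]
        if len(q)>60: print('orange',len(q),cv2.minAreaRect(q[:,:2].astype(np.float32)))
    # other tall things
    o=inb&(z>.095)
    l,k=nd.label(o)
    for i in range(1,k+1):
        q=w[l==i]
        if len(q)>40: print('tall',len(q),q.mean(0).round(3),q.min(0).round(3),q.max(0).round(3))
```

```text
top table z nan
rack top ((0.537514865398407, -0.17888620495796204), (0.09057347476482391, 0.31104254722595215), 9.89968490600586) 0.04892759399043989
455 mean [ 0.554 -0.284] zmax 0.146 ((0.5551230311393738, -0.28628450632095337), (0.06905396282672882, 0.024838019162416458), 24.42957878112793) yaw -157.0 [0.0073 0.0194]
366 mean [ 0.534 -0.176] zmax 0.147 ((0.535548985004425, -0.17772984504699707), (0.07000914216041565, 0.024309122934937477), 21.222362518310547) yaw -158.9 [0.0071 0.0198]
318 mean [ 0.516 -0.069] zmax 0.146 ((0.5169200897216797, -0.06995956599712372), (0.06965482980012894, 0.024996576830744743), 12.815095901489258) yaw -168.2 [0.0072 0.02  ]
orange 138 ((0.7410955429077148, 0.06869865953922272), (0.05459002032876015, 0.023403799161314964), 22.139301300048828)
orange 1040 ((0.5354372262954712, 0.16798058152198792), (0.21031871438026428, 0.21014247834682465), 3.4421656131744385)
tall 212 [0.743 0.052 0.116] [0.728 0.032 0.095] [0.761 0.072 0.133]
tall 633 [ 0.734 -0.176  0.099] [ 0.7   -0.218  0.095] [ 0.77  -0.133  0.105]
tall 520 [ 0.554 -0.282  0.127] [ 0.519 -0.31
[... 1233 characters left out ...]
0645179748535, 0.06623101234436035), (0.0314156599342823, 0.05827174708247185), 88.73528289794922)
tall 721 [ 0.562 -0.277  0.123] [ 0.517 -0.304  0.095] [ 0.593 -0.262  0.147]
tall 732 [ 0.545 -0.169  0.124] [ 0.5   -0.196  0.095] [ 0.575 -0.153  0.146]
tall 809 [ 0.526 -0.062  0.125] [ 0.479 -0.087  0.095] [ 0.556 -0.045  0.147]
tall 963 [ 0.735 -0.173  0.101] [ 0.7   -0.218  0.095] [ 0.769 -0.134  0.104]
tall 577 [0.75  0.057 0.115] [0.727 0.034 0.095] [0.769 0.073 0.134]
  return np.nanmean(a, axis, out=out, keepdims=keepdims)
  avg = a.mean(axis, **keepdims_kw)
  ret = um.true_divide(
<stdin>:18: RuntimeWarning: Degrees of freedom <= 0 for slice
  c *= np.true_divide(1, fact)
  c *= np.true_divide(1, fact)
<stdin>:19: RuntimeWarning: Mean of empty slice.
```

Request:
play_rows:
  moves:
    - {"linear": [0.032,0.029,0],"turn": 1,"jaw": 0.06}
    - {"linear": [0.032,0.029,0],"turn": 1,"jaw": 0.06}
    - {"linear": [0.032,0.029,0],"turn": 1,"jaw": 0.06}
    - {"linear": [0.032,0.029,0],"turn": 0,"jaw": 0.06}
    - {"linear": [0.032,0.029,0],"turn": 0,"jaw": 0.06}
    - {"linear": [0.032,0.029,0],"turn": 0,"jaw": 0.06}
    - {"linear": [0.032,0.029,0],"turn": 0,"jaw": 0.06}
    - {"linear": [0.032,0.029,0],"turn": 0,"jaw": 0.06}
    - {"linear": [0.032,0.029,0],"turn": 0,"jaw": 0.06}
    - {"linear": [0.032,0.029,0],"turn": 0,"jaw": 0.06}
    - {"linear": [0,0,0],"turn": 0,"jaw": 0.06}
    - {"linear": [0,0,0],"turn": 0,"jaw": 0.06}
  force: 20

```text
t: 1.3
eef_pos: [0.5424, -0.2928, 0.2307]
orientation: [-3.141, 0.0, 0.418]
wrist_force: [-0.6, 0.0, -0.4]
opening: 0.0601
```

Run:
```python
from h import *
c=cam('wrist','w1.png');w=cloud(c);p=c['pixels'].astype(int);s=monitor.sense()
print(s['t'],s['eef_pos'],s['orientation'],s['wrist_force'],s['opening'],c['origin'])
m=(w[...,2]>.12)&(w[...,2]<.16)&(p.max(-1)<120)
n,l,st,ce=cv2.connectedComponentsWithStats(m.astype(np.uint8))
for i in range(1,n):
    if st[i,4]>200:
        q=w[l==i];print(st[i,4],ce[i].round(),cv2.minAreaRect(q[:,:2].astype(np.float32)),q[:,2].max())
```

```text
1.35 [ 0.54114536 -0.29458086  0.23078475] [-3.14123211e+00  1.63131457e-03  4.15359635e-01] [-0.39368343 -1.29002522  0.1904129 ] 0.06017304936042576 [ 0.61113896 -0.26186939  0.37262347]
2568 [ 16. 123.] ((0.5188590884208679, -0.074620820581913), (0.06856789439916611, 0.02200615033507347), 12.371644020080566) 0.14384572790851058
2585 [149. 156.] ((0.5380470156669617, -0.1804712563753128), (0.06870855391025543, 0.02422977052628994), 22.718582153320312) 0.14429437695824496
2185 [280. 189.] ((0.5562146306037903, -0.2876855432987213), (0.06912997364997864, 0.025899743661284447), 24.064571380615234) 0.14486652205034015
```

View pics/w1.png

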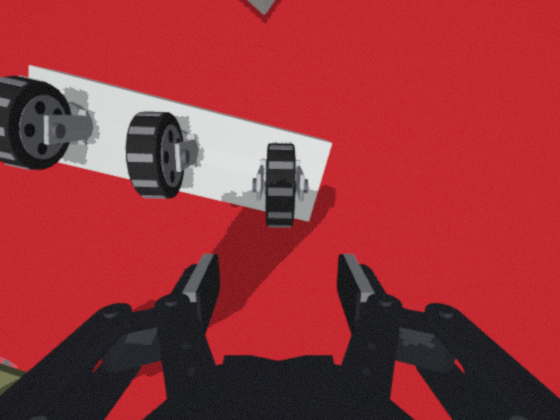

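The wrist view shows the right wheel at (280,185) px, lined up between the fingers, with the tread marks visible. I descend and grip its rim.

Request:
play_rows:
  moves:
    - {"linear": [0,0,-0.04],"turn": 0,"jaw": 0.06}
    - {"linear": [0,0,-0.04],"turn": 0,"jaw": 0.06}
    - {"linear": [0,0,-0.028],"turn": 0,"jaw": 0.05}
    - {"linear": [0,0,0],"turn": 0,"jaw": 0.02}
    - {"linear": [0,0,0],"turn": 0,"jaw": 0.018}
    - {"linear": [0,0,0],"turn": 0,"jaw": 0.018}
    - {"linear": [0,0,0],"turn": 0,"jaw": 0.018}
  force: 20

```text
t: 2.05
eef_pos: [0.5419, -0.2951, 0.1246]
orientation: [3.14, -0.001, 0.414]
wrist_force: [1.2, -0.6, -4.4]
opening: 0.0234
```

Request:
play_rows:
  moves:
    - {"linear": [0.005,0.0022,0],"turn": 0,"jaw": 0.018}
    - {"linear": [0.005,0.0022,0],"turn": 0,"jaw": 0.018}

```text
t: 2.25
eef_pos: [0.5468, -0.2932, 0.1245]
orientation: [-3.141, 0.01, 0.412]
wrist_force: [-17.3, -5.5, 14.2]
opening: 0.0231
```

Request:
play_rows:
  moves:
    - {"linear": [0.005,0.0022,0.001],"turn": 0,"jaw": 0.018}
    - {"linear": [0.005,0.0022,0],"turn": 0,"jaw": 0.018}

```text
t: 2.45
eef_pos: [0.5561, -0.2893, 0.1257]
orientation: [-3.141, 0.011, 0.411]
wrist_force: [-11.6, -2.9, 9.6]
opening: 0.0234
```

Run:
```python
from h import *
c=cam('wrist','w2.png');s=monitor.sense()
print(s['t'],s['eef_pos'],s['orientation'],s['wrist_force'],s['moment'],s['opening'])
```

```text
2.5 [ 0.55799847 -0.28833005  0.1257455 ] [3.14127668 0.00831809 0.41245788] [-8.92068068 -3.18902106  8.02645264] [-0.74568943  2.20527629 -0.06550909] 0.022994727588829422
```

View pics/w2.png

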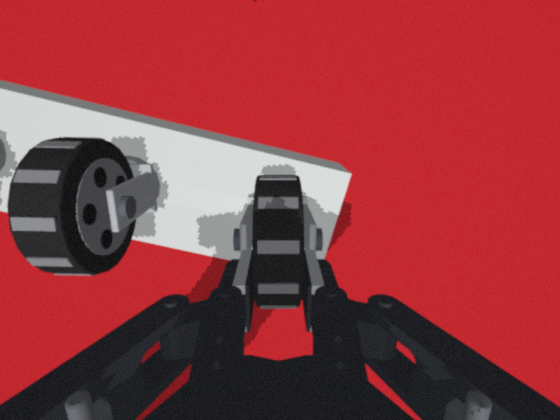

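The caster is still upright between the fingers at (278,240) px, and the force falls as I move on. I finish the stroke and then open while still moving, so the wheel coasts.

Request:
play_rows:
  moves:
    - {"linear": [0.006,0.0026,0],"turn": 0,"jaw": 0.018}
    - {"linear": [0.006,0.0026,-0.001],"turn": 0,"jaw": 0.018}
    - {"linear": [0.006,0.0026,-0.001],"turn": 0,"jaw": 0.018}

```text
t: 2.8
eef_pos: [0.5673, -0.2849, 0.1245]
orientation: [-3.139, 0.024, 0.408]
wrist_force: [-28.8, -7.7, 27.0]
opening: 0.0233
```

Request:
play_rows:
  moves:
    - {"linear": [0.004,0.0018,0],"turn": 0,"jaw": 0.05}
    - {"linear": [0,0,0],"turn": 0,"jaw": 0.06}
    - {"linear": [0,0,0.02],"turn": 0,"jaw": 0.06}
    - {"linear": [-0.02,-0.009,0.05],"turn": 0,"jaw": 0.06}
    - {"linear": [-0.02,-0.009,0.03],"turn": 0,"jaw": 0.06}

```text
t: 3.3
eef_pos: [0.5483, -0.2921, 0.2209]
orientation: [3.139, -0.005, 0.418]
wrist_force: [0.8, -1.5, -0.7]
opening: 0.06
```

```bash
cat > look.py <<'E'
from h import *
import sys
c=cam('wrist',sys.argv[1]);w=cloud(c);p=c['pixels'].astype(int);s=monitor.sense()
print(s['t'],s['eef_pos'],s['orientation'],s['wrist_force'],s['opening'])
m=(w[...,2]>.12)&(w[...,2]<.16)&(p.max(-1)<120)
n,l,st,ce=cv2.connectedComponentsWithStats(m.astype(np.uint8))
for i in range(1,n):
    if st[i,4]>200:
        q=w[l==i];print(st[i,4],ce[i].round(),cv2.minAreaRect(q[:,:2].astype(np.float32)),q[:,2].max())
E
python3 look.py w3.png; python3 look.py w4.png
python3 -c "
import cv2,numpy as np
a,b,c=[cv2.imread(f'pics/w{i}.png')[90:390,150:410] for i in(1,3,4)];cv2.imwrite('pics/c1.png',np.hstack([a,b,c]))"
```

```text
3.35 [ 0.54564706 -0.29697473  0.22556058] [ 3.1326618  -0.00448312  0.41276677] [-4.2739594  -2.45623956  3.69060546] 0.060214719467329786
1822 [ 10. 133.] ((0.5196141004562378, -0.07804122567176819), (0.06848064064979553, 0.015141395851969719), 10.625615119934082) 0.13991197554348755
2773 [142. 165.] ((0.5378713011741638, -0.18031319975852966), (0.06866640597581863, 0.024889981374144554), 21.834365844726562) 0.14437613349339865
2272 [277. 198.] ((0.5575903654098511, -0.2877618372440338), (0.06696624308824539, 0.024719417095184326), 23.058073043823242) 0.1450029067281896
3.4 [ 0.54668638 -0.29644683  0.22337855] [ 3.13314598 -0.00512505  0.41216974] [-0.34390596 -1.02624932 -0.25126635] 0.060078397830321616
1534 [  8. 130.] ((0.519569993019104, -0.07923546433448792), (0.06841617822647095, 0.013178657740354538), 11.136091232299805) 0.1368184696137832
2742 [138. 159.] ((0.5380789637565613, -0.18041075766086578), (0.06860549747943878, 0.02470262721180916), 21.66278076171875) 0.14432428606150025
2133 [272. 191.] ((0.5577574968338013, -0.28778883814811707), (0.06616432219743729, 0.02471340261399746), 23.151329040527344) 0.14530320861298973
```

View pics/c1.png

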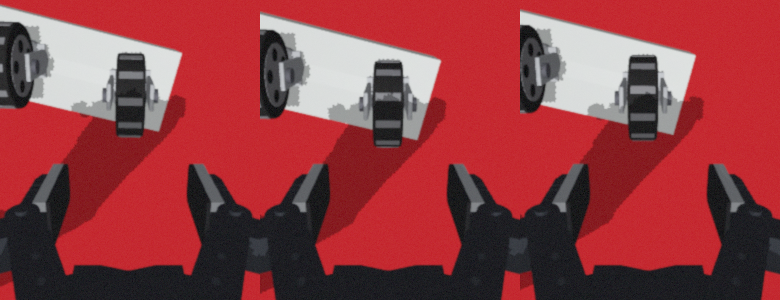

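```bash
cat > ang.py <<'E'
from h import *
def stripes(w,p,ctr,yaw):
    e=np.array([np.cos(yaw),np.sin(yaw)]);d=w[...,:2]-ctr
    x=d@e;y=d@[-e[1],e[0]];z=w[...,2]-.106
    r=np.hypot(x,z);m=(abs(y)<.009)&(abs(r-.0375)<.004)&(z>.01)
    a=np.degrees(np.arctan2(x,z))[m];g=p.astype(int).min(-1)[m]
    b=np.arange(-70,71,4);out=[int(g[(a>=t)&(a<t+4)].mean()) if ((a>=t)&(a<t+4)).sum()>2 else -1 for t in b]
    a2=a[g>75]; 
    return out
W={'R':((.5565,-.2875),np.radians(23.5)),'M':((.538,-.180),np.radians(21.8)),'L':((.519,-.072),np.radians(12.5))}
E
python3 - <<'E'
from ang import *
d=np.load('scene0.npz');print('b',range(-70,71,4))
for k in 'RML':print('scene0',k,stripes(d['w'],d['p'],*W[k]))
for i in range(3):
    c=cam('wrist');w=cloud(c);print(monitor.sense()['t'])
    for k in 'RM':print(k,stripes(w,c['pixels'],*W[k]))
c=cam('scene');w=cloud(c)
for k in 'RML':print('scene',k,stripes(w,c['pixels'],*W[k]))
E
```

```text
b range(-70, 71, 4)
scene0 R [-1, -1, -1, -1, -1, -1, -1, -1, -1, -1, 90, -1, 49, 28, 26, 25, 40, 93, 115, 58, 29, 25, 25, 25, 29, 85, 108, 73, 25, 21, 20, 19, 19, 48, 67, 61]
scene0 M [-1, -1, -1, -1, -1, -1, -1, -1, -1, -1, 98, 81, 37, 28, 27, 26, 42, 120, 109, 61, 28, 26, 25, 25, 28, 90, 106, 60, 24, 21, 25, 20, 20, 56, 73, 66]
scene0 L [-1, -1, -1, -1, -1, -1, -1, -1, 91, 64, 49, 26, 25, 26, 52, 112, 104, 46, 27, 26, 26, 26, 38, 101, 119, 52, 23, 22, 23, 21, 24, 70, 83, 48, 18, 15]
3.45
R [-1, 52, 53, 38, 52, 75, 84, 77, 39, 28, 27, 28, 27, 49, 96, 97, 47, 27, 27, 28, 30, 40, 126, 143, 99, 41, 40, 40, 38, 38, 81, 112, 106, 59, 31, 29]
M [76, 80, 107, 99, 47, 37, 38, 39, 54, 121, 132, 87, 42, 43, 43, 43, 46, 121, 145, 117, 45, 44, 43, 42, 42, 74, 127, 123, 66, 38, 34, 34, 33, 52, 102, 91]
3.5
R [-1, 59, 55, 44, 53, 63, 82, 79, 42, 27, 27, 27, 28, 53, 95, 95, 46, 27, 28, 27, 28, 35, 115, 135, 94, 42, 40, 39, 38, 39, 92, 112, 105, 55, 33, 30]
M [-1, 90, 104, 97, 51, 37, 38, 39, 59, 122, 132, 88, 42, 43, 44, 43, 46, 120, 146, 116, 44, 43, 42, 43, 41, 75, 124, 125, 67, 37, 35, 34, 33, 57, 103, 94]
3.55
R [-1, -1, 54, 41, -1, 62, 82, 79, 40, 26, 27, 26, 28, 51, 94, 96, 47, 28, 27, 27, 27, 34, 105, 133, 99, 42, 40, 39, 38, 39, 86, 113, 111, 58, 31, 30]
M [-1, 89, 105, 97, 49, 37, 37, 39, 59, 124, 133, 86, 42, 43, 43, 44, 45, 118, 145, 116, 44, 43, 43, 42, 41, 70, 126, 121, 66, 37, 35, 34, 33, 55, 102, 95]
scene R [-1, -1, -1, -1, -1, -1, -1, -1, 27, -1, 19, 17, 20, 54, 62, 54, 20, 16, 15, 16, 17, 45, 81, 85, 37, 24, 24, 23, 22, 39, 84, 93, 36, 18, 17, 16]
scene M [-1, -1, -1, -1, -1, -1, -1, -1, -1, -1, 103, 65, 37, 27, 26, 28, 45, 120, 119, 45, 28, 26, 26, 25, 32, 93, 107, 65, 23, 22, 21, 19, 19, 54, 74, 63]
scene L [-1, -1, -1, -1, -1, -1, -1, -1, 88, 63, 32, 26, 26, 28, 69, 108, 116, 43, 27, 27, 26, 26, 46, 111, 121, 53, 24, 23, 22, 21, 24, 67, 86, 66, 20, 16]
```

Wheel R has stopped. Its stripe shift is +18° or +51°, because the stripes repeat every 32.7°. On M I track the stripes partway through the stroke to settle that ambiguity.

Request:
play_rows:
  moves:
    - {"linear": [-0.008,0.036,0],"turn": -1,"jaw": 0.06}
    - {"linear": [-0.008,0.036,0],"turn": -1,"jaw": 0.06}
    - {"linear": [-0.007,0.038,0],"turn": 0,"jaw": 0.06}
    - {"linear": [0,0,0],"turn": 0,"jaw": 0.06}
    - {"linear": [0,0,-0.04],"turn": 0,"jaw": 0.06}
    - {"linear": [0,0,-0.04],"turn": 0,"jaw": 0.06}
    - {"linear": [0,0,-0.02],"turn": 0,"jaw": 0.05}
    - {"linear": [0,0,0],"turn": 0,"jaw": 0.03}
    - {"linear": [0,0,0],"turn": 0,"jaw": 0.018}
    - {"linear": [0,0,0],"turn": 0,"jaw": 0.018}
  force: 20

```text
t: 4.6
eef_pos: [0.523, -0.1831, 0.1185]
orientation: [3.141, -0.001, 0.38]
wrist_force: [0.5, -0.9, -3.0]
opening: 0.0236
```

Request:
play_rows:
  moves:
    - {"linear": [0.0046,0.0019,0.001],"turn": 0,"jaw": 0.018}
    - {"linear": [0.0046,0.0019,0],"turn": 0,"jaw": 0.018}

```text
t: 4.8
eef_pos: [0.5296, -0.1812, 0.1197]
orientation: [3.141, 0.005, 0.379]
wrist_force: [-8.6, -6.0, 5.2]
opening: 0.0232
```

```bash
cat > sc.py <<'E'
from ang import *
c=cam('scene');w=cloud(c);s=monitor.sense();print(s['t'],s['eef_pos'],s['wrist_force'],s['opening'])
for k in 'RML':print('scene',k,stripes(w,c['pixels'],*W[k]))
E
python3 sc.py
```

```text
4.85 [ 0.52975004 -0.18130092  0.11974973] [-5.55108611 -5.79674326  1.76371799] 0.023677830831387244
scene R [-1, -1, -1, -1, -1, -1, -1, -1, -1, 36, 28, 28, 31, 84, 118, 100, 46, 29, 27, 27, 28, 67, 124, 100, 35, 25, 25, 23, 23, 41, 89, 93, 39, 19, 17, 17]
scene M [-1, -1, -1, -1, -1, -1, -1, -1, -1, -1, -1, -1, 57, -1, 40, -1, 17, 16, 16, 32, 64, 57, 21, 15, 19, 24, -1, -1, -1, 63, -1, -1, -1, 19, -1, -1]
scene L [-1, -1, -1, -1, -1, -1, -1, -1, 71, 68, 49, 28, 26, 33, 58, 126, 116, 50, 28, 28, 28, 27, 39, 107, 119, 47, 25, 23, 23, 22, 21, 75, 86, 71, 25, 17]
```

Request:
play_rows:
  moves:
    - {"linear": [0.0046,0.0019,0.001],"turn": 0,"jaw": 0.018}
    - {"linear": [0.0046,0.0019,0],"turn": 0,"jaw": 0.018}

```text
t: 5.05
eef_pos: [0.5371, -0.1787, 0.1209]
orientation: [3.141, 0.008, 0.378]
wrist_force: [-7.6, -5.9, 6.7]
opening: 0.0237
```

```bash
python3 sc.py
```

```text
5.1 [ 0.53845444 -0.17805204  0.12095662] [-6.42972163 -4.94165591  4.26266672] 0.02363133776531598
scene R [-1, -1, -1, -1, -1, -1, -1, -1, -1, -1, 28, 29, 31, 70, 119, 80, 52, 28, 27, 27, 28, 58, 123, 102, 36, 25, 24, 24, 23, 43, 89, 84, 31, 19, 18, 17]
scene M [-1, -1, -1, -1, -1, -1, -1, -1, -1, -1, -1, -1, 18, 23, -1, 60, 59, 32, 17, 16, 16, 18, 62, 59, 32, 16, 16, -1, -1, -1, -1, -1, -1, -1, -1, 18]
scene L [-1, -1, -1, -1, -1, -1, -1, -1, 78, 68, 37, 27, 26, 26, 36, 109, 124, 63, 29, 28, 27, 27, 54, 110, 117, 51, 25, 24, 23, 22, 23, 71, 86, 57, 20, 17]
```

Request:
play_rows:
  moves:
    - {"linear": [0.0046,0.0019,0.0],"turn": 0,"jaw": 0.018}
    - {"linear": [0.0046,0.0019,0],"turn": 0,"jaw": 0.018}

```text
t: 5.3
eef_pos: [0.5468, -0.1747, 0.1206]
orientation: [3.141, 0.007, 0.378]
wrist_force: [-5.7, -5.6, 0.7]
opening: 0.0236
```

```bash
python3 sc.py|grep -v L
```

```text
5.35 [ 0.54782723 -0.17413863  0.1205247 ] [-3.7033459  -5.78749389  0.18599209] 0.02334680978713936
scene R [-1, -1, -1, -1, -1, -1, -1, -1, -1, -1, -1, 27, 33, -1, 113, 113, 51, 28, 27, 27, 29, 75, 118, 100, 35, 25, 24, 24, 24, 43, 88, 93, 37, 21, 18, 17]
scene M [-1, -1, -1, -1, -1, -1, -1, -1, -1, -1, -1, -1, -1, -1, -1, 16, 16, -1, 46, -1, 38, 17, 16, 15, -1, -1, -1, 48, -1, 14, -1, -1, -1, -1, -1, -1]
```

M has turned 38° with little force, so it is free. I finish the stroke with a running release.

Request:
play_rows:
  moves:
    - {"linear": [0.006,0.0024,-0.001],"turn": 0,"jaw": 0.018}
    - {"linear": [0.008,0.0032,-0.001],"turn": 0,"jaw": 0.06}
    - {"linear": [0.006,0.0024,0],"turn": 0,"jaw": 0.06}
    - {"linear": [0,0,0.03],"turn": 0,"jaw": 0.06}
    - {"linear": [0,0,0.04],"turn": 0,"jaw": 0.06}
    - {"linear": [0,0,0.03],"turn": 0,"jaw": 0.06}

```text
t: 5.95
eef_pos: [0.572, -0.1625, 0.2208]
orientation: [3.141, -0.004, 0.382]
wrist_force: [1.6, 0.2, -0.3]
opening: 0.0599
```

```bash
python3 sc.py|grep -v L;python3 sc.py|grep -v L; python3 sc.py
```

```text
6.0 [ 0.57477765 -0.16319796  0.22554164] [ 1.07993525 -0.45270204  3.50322205] 0.05996391104111879
scene R [-1, -1, -1, -1, -1, -1, -1, -1, -1, 35, -1, 28, -1, 79, 112, 87, 37, 30, 26, 27, 28, 73, 120, 100, 35, 25, 24, 24, 22, 41, 93, 91, 38, 20, 17, 16]
scene M [-1, -1, -1, -1, -1, -1, -1, -1, -1, 56, 56, 35, 21, 17, 16, 16, 37, 62, 70, 34, 18, 16, 15, 15, 22, 59, 62, 30, 14, 14, 14, 13, 16, 41, 52, 38]
6.05 [ 0.5744435  -0.16317871  0.2232977 ] [1.43157778 0.0030842  0.37974536] 0.0596137005311414
scene R [-1, -1, -1, -1, -1, -1, -1, -1, -1, 38, -1, 28, -1, 78, 122, 96, 39, 29, 27, 26, 29, 68, 120, 94, 34, 25, 24, 23, 23, 40, 89, 90, 35, 20, 18, 17]
scene M [-1, -1, -1, -1, -1, -1, -1, -1, -1, -1, 53, 44, 20, 16, 16, 18, -1, 60, 60, 35, 16, 15, 15, 15, 22, 56, 63, 32, 15, 14, 13, 13, 15, 43, 53, 37]
6.1 [ 0.57274174 -0.16298529  0.22089804] [-0.1573006   0.08578434 -1.53108707] 0.05986368030758203
scene R [-1, -1, -1, -1, -1, -1, -1, 56, -1, -1, -1, 28, 32, 72, 118, 88, 40, 28, 26, 27, 27, 82, 120, 99, 33, 24, 24, 23, 22, 41, 87, 93, 42, 19, 17, 16]
scene M [-1, -1, -1, -1, -1, -1, -1, -1, -1, -1, 54, 42, 20, 18, 16, 17, 30, 64, 65, 28, 16, 16, 15, 15, 21, 59, 62, 31, 14, 13, 13, 12, 15, 41, 51, 35]
scene L [-1, -1, -1, -1, -1, -1, -1, -1, 63, 77, 35, 26, 26, 33, 81, 123, 111, 60, 28, 27, 27, 26, 43, 111, 114, 51, 25, 23, 23, 22, 22, 67, 84, 61, 22, 15]
```

```bash
cat > ph.py <<'E'
from ang import *
def phase(w,p,ctr,yaw):
    e=np.array([np.cos(yaw),np.sin(yaw)]);d=w[...,:2]-ctr
    x=d@e;y=d@[-e[1],e[0]];z=w[...,2]-.106
    m=(abs(y)<.009)&(abs(np.hypot(x,z)-.0375)<.004)&(z>.01)
    a=np.arctan2(x,z)[m];g=p.astype(float).min(-1)[m]
    if len(a)<15:return None
    A=np.c_[np.ones_like(a),a,np.cos(11*a),np.sin(11*a)]
    s=np.linalg.lstsq(A,g,rcond=None)[0];return round(float(np.degrees(np.arctan2(s[3],s[2]))/11),1),len(a),round(float(np.hypot(s[2],s[3])))
if __name__=='__main__':
    d=np.load('scene0.npz');print('start',{k:phase(d['w'],d['p'],*W[k]) for k in W})
    c=cam('scene');w=cloud(c);s=monitor.sense();print(s['t'],s['eef_pos'],s['wrist_force'],s['opening'])
    print('now',{k:phase(w,c['pixels'],*W[k]) for k in W})
E
python3 ph.py
```

```text
start {'R': (3.4, 220, 38), 'M': (2.8, 251, 39), 'L': (-6.1, 282, 39)}
6.15 [ 0.57127027 -0.16286486  0.21911549] [-0.60864699  0.01222858 -0.1018479 ] 0.05988854140862517
now {'R': (-11.6, 224, 40), 'M': (2.3, 251, 24), 'L': (-6.3, 273, 41)}
```

Request:
play_rows:
  moves:
    - {"linear": [-0.023,0.029,0],"turn": -3,"jaw": 0.06}
    - {"linear": [-0.023,0.029,0],"turn": -3,"jaw": 0.06}
    - {"linear": [-0.023,0.029,0],"turn": -3,"jaw": 0.06}
    - {"linear": [0,0,0],"turn": 0,"jaw": 0.06}
    - {"linear": [0,0,-0.04],"turn": 0,"jaw": 0.06}
    - {"linear": [0,0,-0.04],"turn": 0,"jaw": 0.06}
    - {"linear": [0,0,-0.02],"turn": 0,"jaw": 0.05}
    - {"linear": [0,0,0],"turn": 0,"jaw": 0.03}
    - {"linear": [0,0,0],"turn": 0,"jaw": 0.018}
    - {"linear": [0,0,0],"turn": 0,"jaw": 0.018}

```text
t: 7.15
eef_pos: [0.5016, -0.0768, 0.1187]
orientation: [3.141, -0.001, 0.223]
wrist_force: [-0.1, -0.2, -2.9]
opening: 0.0234
```

```bash
python3 ph.py
```

```text
start {'R': (3.4, 220, 38), 'M': (2.8, 251, 39), 'L': (-6.1, 282, 39)}
7.2 [ 0.50168135 -0.07687886  0.11892009] [ 0.04309422  0.49512726 -3.03129184] 0.023332267984059206
now {'R': (-11.8, 221, 42), 'M': (2.0, 249, 41), 'L': (-5.8, 277, 37)}
```

Request:
play_rows:
  moves:
    - {"linear": [0.004,0.0009,0],"turn": 0,"jaw": 0.018}
    - {"linear": [0.004,0.0009,0],"turn": 0,"jaw": 0.018}

```text
t: 7.4
eef_pos: [0.5067, -0.0754, 0.1186]
orientation: [-3.141, 0.005, 0.223]
wrist_force: [-10.3, -0.9, 9.9]
opening: 0.0237
```

```bash
python3 ph.py
```

```text
start {'R': (3.4, 220, 38), 'M': (2.8, 251, 39), 'L': (-6.1, 282, 39)}
7.45 [ 0.50664524 -0.07538848  0.11865022] [-7.9369729  -0.30713801  6.47223949] 0.02350699468707374
now {'R': (-12.0, 222, 41), 'M': (2.2, 247, 41), 'L': (1.4, 161, 29)}
```

Request:
play_rows:
  moves:
    - {"linear": [0.004,0.0009,0.001],"turn": 0,"jaw": 0.018}
    - {"linear": [0.004,0.0009,0],"turn": 0,"jaw": 0.018}

```text
t: 7.65
eef_pos: [0.5082, -0.0749, 0.119]
orientation: [-3.14, 0.018, 0.221]
wrist_force: [-20.0, -3.6, 17.0]
opening: 0.0234
```

```bash
python3 ph.py
```

```text
start {'R': (3.4, 220, 38), 'M': (2.8, 251, 39), 'L': (-6.1, 282, 39)}
7.7 [ 0.5082579  -0.07477598  0.11905767] [-15.19883913  -2.88834112  13.91056039] 0.023400558872156238
now {'R': (-11.9, 221, 42), 'M': (2.0, 252, 40), 'L': (4.8, 128, 28)}
```

Request:
play_rows:
  moves:
    - {"linear": [0.004,0.0009,0],"turn": 0,"jaw": 0.018}
    - {"linear": [0.004,0.0009,0],"turn": 0,"jaw": 0.018}

```text
t: 7.9
eef_pos: [0.5158, -0.0732, 0.1194]
orientation: [-3.14, 0.018, 0.221]
wrist_force: [-15.2, -1.7, 14.0]
opening: 0.0234
```

```bash
python3 ph.py
```

```text
start {'R': (3.4, 220, 38), 'M': (2.8, 251, 39), 'L': (-6.1, 282, 39)}
7.95 [ 0.51785766 -0.07265601  0.11941029] [-11.22802845  -1.2425637   10.08436248] 0.02350667830199644
now {'R': (-11.8, 224, 40), 'M': (2.0, 244, 42), 'L': (13.1, 137, 30)}
```

Request:
play_rows:
  moves:
    - {"linear": [0.004,0.0009,0],"turn": 0,"jaw": 0.018}
    - {"linear": [0.004,0.0009,0],"turn": 0,"jaw": 0.018}

```text
t: 8.15
eef_pos: [0.5266, -0.0707, 0.1191]
orientation: [-3.14, 0.013, 0.222]
wrist_force: [-9.6, -1.5, 3.4]
opening: 0.0236
```

```bash
python3 ph.py
```

```text
start {'R': (3.4, 220, 38), 'M': (2.8, 251, 39), 'L': (-6.1, 282, 39)}
8.2 [ 0.52765796 -0.07041532  0.11894607] [-9.78920565 -0.46548919  5.66375824] 0.02353117865612903
now {'R': (-11.5, 219, 42), 'M': (2.3, 245, 41), 'L': (-6.0, 113, 22)}
```

Request:
play_rows:
  moves:
    - {"linear": [0.004,0.0009,0],"turn": 0,"jaw": 0.018}
    - {"linear": [0.004,0.0009,-0.001],"turn": 0,"jaw": 0.018}

```text
t: 8.4
eef_pos: [0.5346, -0.0688, 0.1176]
orientation: [-3.14, 0.013, 0.222]
wrist_force: [-9.2, -1.5, 2.7]
opening: 0.0235
```

```bash
python3 ph.py
```

```text
start {'R': (3.4, 220, 38), 'M': (2.8, 251, 39), 'L': (-6.1, 282, 39)}
8.45 [ 0.53542209 -0.06864162  0.11741835] [-10.55278527  -1.19472372   3.05128437] 0.023630320868504785
now {'R': (-11.8, 223, 42), 'M': (2.2, 245, 41), 'L': (4.6, 78, 19)}
```

Request:
play_rows:
  moves:
    - {"linear": [0.004,0.0009,-0.001],"turn": 0,"jaw": 0.018}
    - {"linear": [0.004,0.0009,0],"turn": 0,"jaw": 0.018}

```text
t: 8.65
eef_pos: [0.5408, -0.0674, 0.1157]
orientation: [-3.14, 0.017, 0.222]
wrist_force: [-12.4, -3.3, -4.9]
opening: 0.0236
```

```bash
python3 ph.py
```

```text
start {'R': (3.4, 220, 38), 'M': (2.8, 251, 39), 'L': (-6.1, 282, 39)}
8.7 [ 0.54118563 -0.06738586  0.11556699] [-12.22047017  -2.15190368   0.04655927] 0.023457397688176295
now {'R': (-11.6, 221, 42), 'M': (2.4, 233, 43), 'L': (11.3, 48, 23)}
```

L has turned 50° and is free. I release it and retest M, tracking as before.

Request:
play_rows:
  moves:
    - {"linear": [0.002,0.0004,0],"turn": 0,"jaw": 0.06}
    - {"linear": [0,0,0],"turn": 0,"jaw": 0.06}
    - {"linear": [0,0,0.04],"turn": 0,"jaw": 0.06}
    - {"linear": [0,0,0.04],"turn": 0,"jaw": 0.06}
    - {"linear": [-0.005,-0.03,0.02],"turn": 3,"jaw": 0.06}
    - {"linear": [-0.005,-0.03,0],"turn": 3,"jaw": 0.06}
    - {"linear": [-0.005,-0.03,0],"turn": 3,"jaw": 0.06}
    - {"linear": [-0.005,-0.029,0],"turn": 0,"jaw": 0.06}
    - {"linear": [0,0,0],"turn": 0,"jaw": 0.06}

```text
t: 9.6
eef_pos: [0.5309, -0.1908, 0.2181]
orientation: [3.136, -0.001, 0.372]
wrist_force: [-0.4, -0.0, 0.1]
opening: 0.06
```

```bash
python3 ph.py
```

```text
start {'R': (3.4, 220, 38), 'M': (2.8, 251, 39), 'L': (-6.1, 282, 39)}
9.65 [ 0.53158846 -0.1875261   0.21798371] [ 0.33907666  0.40935061 -0.41121705] 0.06016273548233834
now {'R': (-11.7, 225, 39), 'M': (2.2, 247, 32), 'L': (11.3, 282, 42)}
```

Request:
play_rows:
  moves:
    - {"linear": [0,0,-0.04],"turn": 0,"jaw": 0.06}
    - {"linear": [0,0,-0.04],"turn": 0,"jaw": 0.06}
    - {"linear": [0,0,-0.015],"turn": 0,"jaw": 0.05}
    - {"linear": [0,0,0],"turn": 0,"jaw": 0.03}
    - {"linear": [0,0,0],"turn": 0,"jaw": 0.018}
    - {"linear": [0,0,0],"turn": 0,"jaw": 0.018}

```text
t: 10.25
eef_pos: [0.5323, -0.1841, 0.1233]
orientation: [3.141, -0.002, 0.381]
wrist_force: [0.7, 0.5, -3.7]
opening: 0.0235
```

```bash
python3 ph.py
```

```text
start {'R': (3.4, 220, 38), 'M': (2.8, 251, 39), 'L': (-6.1, 282, 39)}
10.3 [ 0.5319362  -0.18417106  0.12320163] [-0.11424048  0.51462135 -2.1505356 ] 0.02354239786494383
now {'R': (-11.7, 219, 40), 'M': (1.8, 234, 30), 'L': (11.2, 283, 42)}
```

Request:
play_rows:
  moves:
    - {"linear": [0.004,0.0016,0],"turn": 0,"jaw": 0.018}
    - {"linear": [0.004,0.0016,0],"turn": 0,"jaw": 0.018}

```text
t: 10.5
eef_pos: [0.5367, -0.1823, 0.1233]
orientation: [-3.141, 0.005, 0.379]
wrist_force: [-10.2, -1.9, 13.7]
opening: 0.0236
```

```bash
python3 ph.py
```

```text
start {'R': (3.4, 220, 38), 'M': (2.8, 251, 39), 'L': (-6.1, 282, 39)}
10.55 [ 0.53674518 -0.18226565  0.12334719] [-6.60969313 -1.82298322 10.0311969 ] 0.023639253059954415
now {'R': (-12.0, 221, 42), 'M': (7.5, 192, 26), 'L': (11.2, 282, 42)}
```

Request:
play_rows:
  moves:
    - {"linear": [0.004,0.0016,0],"turn": 0,"jaw": 0.018}
    - {"linear": [0.004,0.0016,0],"turn": 0,"jaw": 0.018}

```text
t: 10.75
eef_pos: [0.5424, -0.1798, 0.123]
orientation: [-3.14, 0.009, 0.378]
wrist_force: [-8.9, -1.2, 7.3]
opening: 0.0235
```

```bash
python3 ph.py
```

```text
start {'R': (3.4, 220, 38), 'M': (2.8, 251, 39), 'L': (-6.1, 282, 39)}
10.8 [ 0.54356467 -0.17925215  0.12293113] [-7.44914334 -1.00110067  7.36687427] 0.023386613694506415
now {'R': (-11.6, 222, 41), 'M': (15.0, 174, 22), 'L': (11.3, 282, 42)}
```

Request:
play_rows:
  moves:
    - {"linear": [0.004,0.0016,0],"turn": 0,"jaw": 0.018}
    - {"linear": [0.004,0.0016,0],"turn": 0,"jaw": 0.018}

```text
t: 11.0
eef_pos: [0.5501, -0.1766, 0.1221]
orientation: [-3.139, 0.01, 0.378]
wrist_force: [-9.2, -2.6, 0.3]
opening: 0.0236
```

```bash
python3 ph.py
```

```text
start {'R': (3.4, 220, 38), 'M': (2.8, 251, 39), 'L': (-6.1, 282, 39)}
11.05 [ 0.55092132 -0.17607219  0.12195524] [-6.18128194 -1.49574611  2.25515299] 0.023865182149069047
now {'R': (-11.7, 209, 41), 'M': (-7.3, 127, 21), 'L': (11.3, 289, 42)}
```

Request:
play_rows:
  moves:
    - {"linear": [0.004,0.0016,-0.001],"turn": 0,"jaw": 0.018}
    - {"linear": [0.004,0.0016,0],"turn": 0,"jaw": 0.018}

```text
t: 11.25
eef_pos: [0.557, -0.1736, 0.1203]
orientation: [-3.139, 0.012, 0.378]
wrist_force: [-10.4, -3.3, -2.4]
opening: 0.0231
```

```bash
python3 ph.py
```

```text
start {'R': (3.4, 220, 38), 'M': (2.8, 251, 39), 'L': (-6.1, 282, 39)}
11.3 [ 0.55748593 -0.17331512  0.12012968] [-8.25485353 -2.54921325 -0.21255407] 0.02328216992541606
now {'R': (-11.8, 194, 39), 'M': (2.3, 84, 21), 'L': (11.3, 279, 42)}
```

M turned a further 33° in this stroke, so it is free. That leaves R as the jammed one; I confirm with another push in the same direction.

Request:
play_rows:
  moves:
    - {"linear": [0.002,0.0008,0],"turn": 0,"jaw": 0.06}
    - {"linear": [0,0,0],"turn": 0,"jaw": 0.06}
    - {"linear": [0,0,0.04],"turn": 0,"jaw": 0.06}
    - {"linear": [0,0,0.04],"turn": 0,"jaw": 0.06}
    - {"linear": [-0.003,-0.03,0],"turn": 1,"jaw": 0.06}
    - {"linear": [-0.003,-0.03,0],"turn": 1,"jaw": 0.06}
    - {"linear": [-0.003,-0.03,0],"turn": 0,"jaw": 0.06}
    - {"linear": [-0.002,-0.028,0],"turn": 0,"jaw": 0.06}
    - {"linear": [0,0,0],"turn": 0,"jaw": 0.06}
    - {"linear": [0,0,0],"turn": 0,"jaw": 0.06}

```text
t: 12.3
eef_pos: [0.5549, -0.2894, 0.2017]
orientation: [3.14, -0.002, 0.414]
wrist_force: [0.8, 0.0, -0.6]
opening: 0.0597
```

```bash
python3 ph.py; python3 look.py w5.png
```

```text
start {'R': (3.4, 220, 38), 'M': (2.8, 251, 39), 'L': (-6.1, 282, 39)}
12.35 [ 0.5551722  -0.28794967  0.20163147] [-0.25398645 -0.38643659  0.28246826] 0.06004004534632902
now {'R': (-11.8, 224, 29), 'M': (0.8, 248, 40), 'L': (11.4, 284, 41)}
12.4 [ 0.55522151 -0.28724049  0.20151733] [-3.14129940e+00 -1.93234387e-03  4.17322293e-01] [-0.1597686   0.40196685  0.21562147] 0.059644575878470156
404 [  2. 155.] ((0.5206092596054077, -0.08371934294700623), (0.0655270516872406, 0.004008408635854721), 10.52359390258789) 0.1257812356833557
3257 [133. 179.] ((0.538796067237854, -0.18015527725219727), (0.06805341690778732, 0.024489695206284523), 21.091697692871094) 0.1445159379452798
2682 [279. 213.] ((0.5575855374336243, -0.28725868463516235), (0.06679096072912216, 0.02584385871887207), 22.91961669921875) 0.1446486615294147
```

Request:
play_rows:
  moves:
    - {"linear": [-0.007,-0.003,-0.04],"turn": 0,"jaw": 0.06}
    - {"linear": [0,0,-0.03],"turn": 0,"jaw": 0.06}
    - {"linear": [0,0,-0.01],"turn": 0,"jaw": 0.05}
    - {"linear": [0,0,0],"turn": 0,"jaw": 0.03}
    - {"linear": [0,0,0],"turn": 0,"jaw": 0.018}
    - {"linear": [0,0,0],"turn": 0,"jaw": 0.018}
  force: 20

```text
t: 13.0
eef_pos: [0.5481, -0.2919, 0.1224]
orientation: [3.14, -0.002, 0.416]
wrist_force: [-0.1, 0.0, -2.7]
opening: 0.0235
```

```bash
python3 ph.py
```

```text
start {'R': (3.4, 220, 38), 'M': (2.8, 251, 39), 'L': (-6.1, 282, 39)}
13.05 [ 0.54785215 -0.29200736  0.1222292 ] [ 0.66102424  0.41629363 -1.58630061] 0.02308753548905928
now {'R': (-12.5, 208, 29), 'M': (0.5, 254, 40), 'L': (11.3, 290, 41)}
```

Request:
play_rows:
  moves:
    - {"linear": [0.004,0.0017,0],"turn": 0,"jaw": 0.018}
    - {"linear": [0.004,0.0017,0],"turn": 0,"jaw": 0.018}

```text
t: 13.25
eef_pos: [0.5531, -0.2903, 0.123]
orientation: [3.141, 0.004, 0.414]
wrist_force: [-10.3, -2.7, 14.2]
opening: 0.0238
```

```bash
python3 ph.py
```

```text
start {'R': (3.4, 220, 38), 'M': (2.8, 251, 39), 'L': (-6.1, 282, 39)}
13.3 [ 0.55318717 -0.29028524  0.12308971] [-7.66258625 -1.5478769  10.83293003] 0.02316055542384534
now {'R': (-6.8, 171, 27), 'M': (0.5, 246, 39), 'L': (11.3, 289, 41)}
```

Request:
play_rows:
  moves:
    - {"linear": [0.004,0.0017,0],"turn": 0,"jaw": 0.018}

```text
t: 13.4
eef_pos: [0.5543, -0.29, 0.1231]
orientation: [-3.142, 0.009, 0.412]
wrist_force: [-13.9, -3.3, 16.2]
opening: 0.0231
```

```bash
python3 ph.py
```

```text
start {'R': (3.4, 220, 38), 'M': (2.8, 251, 39), 'L': (-6.1, 282, 39)}
13.45 [ 0.55474987 -0.28994718  0.12311689] [-11.01044799  -2.90799565  14.97508983] 0.023940505316342144
now {'R': (-5.0, 138, 25), 'M': (0.4, 244, 41), 'L': (11.2, 287, 41)}
```

Request:
play_rows:
  moves:
    - {"linear": [0.004,0.0017,0],"turn": 0,"jaw": 0.018}
    - {"linear": [0.004,0.0017,0],"turn": 0,"jaw": 0.018}

```text
t: 13.65
eef_pos: [0.5579, -0.2889, 0.123]
orientation: [-3.14, 0.018, 0.41]
wrist_force: [-22.6, -5.2, 23.6]
opening: 0.0233
```

```bash
python3 ph.py
```

```text
start {'R': (3.4, 220, 38), 'M': (2.8, 251, 39), 'L': (-6.1, 282, 39)}
13.7 [ 0.55814345 -0.2888168   0.12307023] [-19.36039716  -4.80685637  20.09905877] 0.02366404131046636
now {'R': (0.5, 99, 23), 'M': (0.6, 250, 40), 'L': (11.1, 290, 42)}
```

Request:
play_rows:
  moves:
    - {"linear": [0.004,0.0017,0],"turn": 0,"jaw": 0.018}
    - {"linear": [0.004,0.0017,0],"turn": 0,"jaw": 0.018}

```text
t: 13.9
eef_pos: [0.5603, -0.2881, 0.1228]
orientation: [-3.138, 0.028, 0.407]
wrist_force: [-32.2, -8.2, 27.2]
opening: 0.0236
```

```bash
python3 ph.py
```

```text
start {'R': (3.4, 220, 38), 'M': (2.8, 251, 39), 'L': (-6.1, 282, 39)}
13.95 [ 0.56064726 -0.28801196  0.12270878] [-28.20173001  -7.26074968  26.04199973] 0.02330900609235819
now {'R': (3.4, 59, 22), 'M': (0.6, 251, 41), 'L': (11.3, 286, 41)}
```

Request:
play_rows:
  moves:
    - {"linear": [0,0,0],"turn": 0,"jaw": 0.06}
    - {"linear": [0,0,0],"turn": 0,"jaw": 0.06}
    - {"linear": [-0.003,-0.0015,0.02],"turn": 0,"jaw": 0.06}
    - {"linear": [-0.003,-0.001,0.03],"turn": 0,"jaw": 0.06}
    - {"linear": [0,0,0.01],"turn": 0,"jaw": 0.06}
    - {"linear": [0,0,0],"turn": 0,"jaw": 0.06}

```text
t: 14.55
eef_pos: [0.5714, -0.2824, 0.1831]
orientation: [3.138, -0.004, 0.416]
wrist_force: [0.6, 0.6, -0.5]
opening: 0.0598
```

```bash
python3 ph.py; python3 look.py w6.png
```

```text
start {'R': (3.4, 220, 38), 'M': (2.8, 251, 39), 'L': (-6.1, 282, 39)}
14.6 [ 0.57026508 -0.28200808  0.18154324] [0.37514829 0.04408909 0.24637244] 0.05999838198975446
now {'R': (-11.5, 222, 23), 'M': (0.6, 251, 40), 'L': (11.2, 290, 40)}
14.65 [ 0.56937539 -0.28185467  0.18051453] [-3.14102134e+00 -2.60159935e-04  4.16052695e-01] [-0.65066682  0.18677266 -0.7989694 ] 0.06005834172075973
3742 [122. 207.] ((0.5388544797897339, -0.18002420663833618), (0.06868240982294083, 0.025188956409692764), 20.721450805664062) 0.14424892021145116
3047 [278. 242.] ((0.5573866963386536, -0.28696969151496887), (0.06714732199907303, 0.02501601353287697), 23.30284309387207) 0.14430543155782616
```

After release R returns to exactly the same phase (-11.5°), having pushed back with over 30 N, so it is jammed at its stop. Now I grip it firmly and lift it.

Request:
play_rows:
  moves:
    - {"linear": [-0.0125,-0.005,-0.02],"turn": 0,"jaw": 0.06}
    - {"linear": [0,0,-0.03],"turn": 0,"jaw": 0.06}
    - {"linear": [0,0,-0.012],"turn": 0,"jaw": 0.05}
    - {"linear": [0,0,0],"turn": 0,"jaw": 0.03}
    - {"linear": [0,0,0],"turn": 0,"jaw": 0.015}
    - {"linear": [0,0,0],"turn": 0,"jaw": 0.015}
    - {"linear": [0,0,0],"turn": 0,"jaw": 0.015}
  force: 70

```text
t: 15.35
eef_pos: [0.557, -0.2875, 0.1197]
orientation: [3.141, -0.001, 0.415]
wrist_force: [0.3, 0.5, -3.9]
opening: 0.0227
```

Request:
play_rows:
  moves:
    - {"linear": [0,0,0.01],"turn": 0,"jaw": 0.015}
    - {"linear": [0,0,0.01],"turn": 0,"jaw": 0.015}
    - {"linear": [0,0,0.015],"turn": 0,"jaw": 0.015}
    - {"linear": [0,0,0.02],"turn": 0,"jaw": 0.015}
    - {"linear": [0,0,0.03],"turn": 0,"jaw": 0.015}
    - {"linear": [0,0,0.03],"turn": 0,"jaw": 0.015}
    - {"linear": [0,0,0.03],"turn": 0,"jaw": 0.015}
    - {"linear": [0,0,0.03],"turn": 0,"jaw": 0.015}
    - {"linear": [0,0,0],"turn": 0,"jaw": 0.015}

```text
t: 16.25
eef_pos: [0.5594, -0.2887, 0.3001]
orientation: [3.133, -0.008, 0.415]
wrist_force: [0.9, 0.1, -2.7]
opening: 0.0223
```

```bash
python3 -c "
from h import *
cam('scene','s2.png');s=monitor.sense();print(s['t'],s['eef_pos'],s['wrist_force'],s['opening'])"
```

```text
16.3 [ 0.5579217  -0.28806262  0.29722206] [-0.81560718 -0.16386187 -4.18989345] 0.022799702898605122
```

View pics/s2.png

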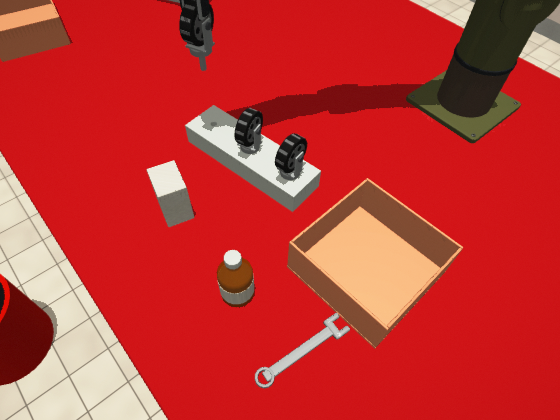

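The caster is held clear at (200,35) px, its hole is empty, and the other two still stand. I carry it over to the bin.

Request:
play_rows:
  moves:
    - {"linear": [-0.001,0.02,0],"turn": 0,"jaw": 0.015}
    - {"linear": [-0.002,0.04,0],"turn": 0,"jaw": 0.015}
    - {"linear": [-0.002,0.045,0],"turn": 0,"jaw": 0.015}
    - {"linear": [-0.002,0.045,0],"turn": 0,"jaw": 0.015}
    - {"linear": [-0.002,0.045,0],"turn": 0,"jaw": 0.015}
    - {"linear": [-0.002,0.045,0],"turn": 0,"jaw": 0.015}
    - {"linear": [-0.002,0.045,0],"turn": 0,"jaw": 0.015}
    - {"linear": [-0.002,0.045,0],"turn": 0,"jaw": 0.015}
    - {"linear": [-0.002,0.045,0],"turn": 0,"jaw": 0.015}
    - {"linear": [-0.002,0.045,0],"turn": 0,"jaw": 0.015}
    - {"linear": [-0.002,0.035,0],"turn": 0,"jaw": 0.015}
    - {"linear": [0,0,0],"turn": 0,"jaw": 0.015}

```text
t: 17.5
eef_pos: [0.5331, 0.1756, 0.293]
orientation: [-3.136, 0.0, 0.426]
wrist_force: [0.6, 1.2, -3.8]
opening: 0.0226
```

Request:
play_rows:
  moves:
    - {"linear": [0,0,-0.03],"turn": 0,"jaw": 0.015}
    - {"linear": [0,0,-0.04],"turn": 0,"jaw": 0.015}
    - {"linear": [0,0,-0.04],"turn": 0,"jaw": 0.015}
    - {"linear": [0,0,-0.02],"turn": 0,"jaw": 0.015}
    - {"linear": [0,0,-0.02],"turn": 0,"jaw": 0.015}
    - {"linear": [0,0,-0.005],"turn": 0,"jaw": 0.015}
    - {"linear": [0,0,0],"turn": 0,"jaw": 0.015}

```text
t: 18.2
eef_pos: [0.5347, 0.1667, 0.1381]
orientation: [3.141, 0.003, 0.415]
wrist_force: [-0.4, 0.1, -3.3]
opening: 0.0223
```

Request:
play_rows:
  moves:
    - {"linear": [0,0,-0.01],"turn": 0,"jaw": 0.015}
    - {"linear": [0,0,-0.009],"turn": 0,"jaw": 0.015}
    - {"linear": [0,0,0],"turn": 0,"jaw": 0.085}
    - {"linear": [0,0,0],"turn": 0,"jaw": 0.085}
    - {"linear": [0,0,0.01],"turn": 0,"jaw": 0.085}
    - {"linear": [0,0,0.04],"turn": 0,"jaw": 0.085}
    - {"linear": [0,0,0.04],"turn": 0,"jaw": 0.085}
    - {"linear": [-0.02,0,0.04],"turn": 0,"jaw": 0.085}
    - {"linear": [-0.03,0,0.03],"turn": 0,"jaw": 0.085}
    - {"linear": [-0.03,0,0.0],"turn": 0,"jaw": 0.085}
    - {"linear": [0,0,0],"turn": 0,"jaw": 0.085}
    - {"linear": [0,0,0],"turn": 0,"jaw": 0.085}

```text
t: 19.4
eef_pos: [0.4559, 0.1676, 0.2815]
orientation: [3.141, -0.003, 0.416]
wrist_force: [1.0, -0.3, 0.3]
opening: 0.0848
```

```bash
python3 ph.py
python3 - <<'E'
from h import *
c=cam('scene','s3.png');w=cloud(c);p=c['pixels'].astype(int)
m=(abs(w[...,0]-.535)<.1)&(abs(w[...,1]-.168)<.1)&(p.max(-1)<110)&(w[...,2]>.01)&(w[...,2]<.16)&(p[...,0]-p[...,2]<20)
q=w[m];print(len(q),q.min(0),q.max(0),q.mean(0))
E
```

```text
start {'R': (3.4, 220, 38), 'M': (2.8, 251, 39), 'L': (-6.1, 282, 39)}
19.45 [0.45651838 0.16749626 0.28096408] [ 0.20290836  0.99378966 -0.0548222 ] 0.08494163982141306
now {'R': None, 'M': (0.6, 250, 41), 'L': (11.2, 285, 43)}
791 [0.50693718 0.14365076 0.01032874] [0.57203232 0.1908488  0.1411497 ] [0.54890791 0.17224166 0.11254779]
```

View pics/s3.png

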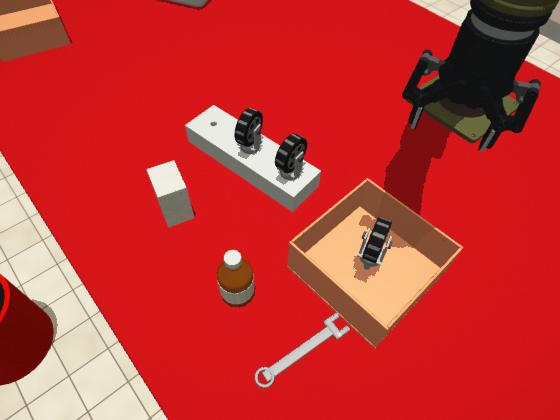

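The caster stands on its stem in the middle of the bin at (375,240) px, with its axle about 104 mm up. I wait a moment to check it stays put and that the bystanders haven't moved.

Request:
play_rows:
  moves:
    - {"linear": [0,0,0.02],"turn": 0,"jaw": 0.085}
    - {"linear": [0,0,0],"turn": 0,"jaw": 0.085}
    - {"linear": [0,0,0],"turn": 0,"jaw": 0.085}
    - {"linear": [0,0,0],"turn": 0,"jaw": 0.085}
    - {"linear": [0,0,0],"turn": 0,"jaw": 0.085}
    - {"linear": [0,0,0],"turn": 0,"jaw": 0.085}
    - {"linear": [0,0,0],"turn": 0,"jaw": 0.085}
    - {"linear": [0,0,0],"turn": 0,"jaw": 0.085}
    - {"linear": [0,0,0],"turn": 0,"jaw": 0.085}
    - {"linear": [0,0,0],"turn": 0,"jaw": 0.085}

```text
t: 20.5
eef_pos: [0.4556, 0.1674, 0.3001]
orientation: [3.142, -0.0, 0.415]
wrist_force: [-0.7, -0.0, -0.1]
opening: 0.0847
```

Run:
```python
from h import *
c=cam('scene');w=cloud(c);p=c['pixels'].astype(int)
m=(abs(w[...,0]-.535)<.1)&(abs(w[...,1]-.168)<.1)&(p.max(-1)<110)&(w[...,2]>.01)&(w[...,2]<.16)&(p[...,0]-p[...,2]<20)
q=w[m];print(len(q),q.min(0),q.max(0),q.mean(0))
d=np.load('scene0.npz')
for n,(x,y) in dict(M=(.537,-.178),L=(.518,-.071),bottle=(.743,.055),carton=(.734,-.175)).items():
    for W in(d['w'],w):
        s=(abs(W[...,0]-x)<.05)&(abs(W[...,1]-y)<.05)&(W[...,2]>.095)&(W[...,2]<.16);print(n,W[s].mean(0).round(4),W[s][:,2].max().round(4))
```

```text
791 [0.50706049 0.14470903 0.01022262] [0.5714052  0.19144696 0.14133605] [0.54835633 0.17318914 0.1126748 ]
M [ 0.5445 -0.1688  0.1244] 0.1461
M [ 0.5451 -0.1688  0.1243] 0.1468
L [ 0.5262 -0.0624  0.1251] 0.1471
L [ 0.5269 -0.0624  0.1248] 0.146
bottle [0.7504 0.0571 0.1153] 0.1335
bottle [0.7503 0.0571 0.1154] 0.1335
carton [ 0.735  -0.1731  0.1006] 0.1037
carton [ 0.7352 -0.1729  0.1006] 0.1044
```

```bash
python3 -c "
from station import ticket
print(ticket.close_job())"
```

```text
the job is handed in; nothing more can be done
None
```

I turned all three wheels in one direction. The right-hand caster (as the robot faces the rack) jammed, and it is now in the bin. I handed the job in at about 20.5 s of the 51 s allowed; no verdict is reported.

**Wheels:**

| Caster | Turn measured | Behaviour |
|---|---|---|
| Left | about 50° | turned freely |
| Middle | at least 65° | turned freely |
| Right (jammed) | stopped about 18° from its start | pushed back with over 30 N and sprang to the same spot when released |

**Last checks:**
- **Jammed caster:** it stands on its stem near the middle of the bin, with its axle about 101–104 mm up, and did not move for over 1 s. That is not far under the 110 mm limit.
- **Good casters:** both are upright in their holes, within 1 mm of where they started.
- **Bystanders:** the bottle and carton are unmoved. I checked the wrench only by eye, and it looks unmoved.
- **Gripper:** it was clear of everything at hand-in.

**What disagreed:** the wheel stripes repeat every 33°, so my first strokes on the right and middle wheels could be read more than one way. I settled both by pushing them again in the same direction while tracking the stripes.

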